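Third hand at the optical rail: preload the cell holder

TASK

I am building a small photometer and need a third hand: pick out the cell holder (the solid square-sided block with the square well in its top) from the three stands on the bench, and set it down flat in the rail's channel, still clear of the spring-loaded stop. Then slide it along the channel squarely against the stop and push with a steady 10 newtons or so, so that the stop's pointer stands between its two marks, without ever driving the stop to the end of its travel. Finish while still holding it pressed there, so that I can tighten the lock screw, and leave the other two stands where they are.

Things in the scene. Friction and masses are not known exactly. Their poses are not given: they have to be found in the camera images.
- cell_holder_center (a point): centre (half-way up, 28 mm above the underside) of the cell holder: loose, 0.2 to 0.4 kg, plain grey aluminium block 40 (its x) x 60 (its y) x 56 mm high, on a foot 48 mm wide (its x), 60 long, that makes up the lowest 12 mm. A 13 mm square well opens in its top. z up. Grip it across the 40 mm (its x), above the foot. Both ends are alike: either may face the stop. Starts upright on the bench
- lens_stand_center (a point): centre of a bystander stand: aluminium foot 48 (its x) x 60 (its y) x 12 high with an upright 52 mm lens ring, 74 mm high in all; origin 37 mm above its underside. Must not be moved
- post_stand_center (a point): centre of a bystander stand: aluminium foot 48 (its x) x 60 (its y) x 12 high with a slim round post and a 30 mm round cap, 68 mm high in all; origin 34 mm above its underside. Must not be moved
- rail: rail, fixed to the bench: aluminium plate 100 (x) x 300 (y) x 12 mm; origin under its centre, y along the channel towards the stop, z up. Channel floor at z = 12; guide strips 10 high, 8 thick, 56 apart inside, from y = -145 to 60. A lock screw juts from the +x strip at y = 20, to x = 62, z = 25. Dark spring housing, 56 wide, top at z = 52, at y = 80 to 140
- channel (a point): point on the channel floor, in the middle of its width, at y = -55 mm in the rail's frame, with the rail's axes: the holder set down with its middle here is 70 mm short of the stop
- stop_face (a point): centre of the stop's face that the holder is pushed against (a plate 44 wide, from 14 to 56 mm above the bench); moves with the stop; at rest at rail y = 45 mm, 35 mm above the bench. Axes as the rail
- stop_plate (a joint): travel (m) of the spring-loaded stop: 0 at rest, grows as it is pushed towards the rail's +y, end of travel 0.022. The spring gives 1 N per mm, from 0. A pointer on top shows it: its tip is between the two white marks on the dark housing from 5.5 to 14.5 mm; 10 mm (10 N) is the middle
There are look-alikes about, which are no part of the job. What is shaped like the part that bears cell_holder_center but pink is not meant.

How it is judged:
By the outcome, as a careful person would: the job done as asked, in the order asked, and still so for the second after the job is handed in, while the arm keeps its last pose, push and grip.
It also fails if it takes over 48 s, if anything falls off the work surface, if the arm or the gripper's body presses on something with over 40 N, if the wrist force passes 120 N, or if a joint passes its speed limit or range.

ROBOT

A 6-joint arm with a two-finger parallel gripper is mounted at the origin on the work surface. World frame = base frame: x ahead of the robot, y to its left, z up, the work surface at z = 0. Lengths are in m, angles in degrees, forces in N, time in s.
With the tool pointing down it reaches from about 0.35 to 1 m from the base axis. Payload 7.1 kg.
Tool frame: the origin (TCP) lies at the very end of the fingers, on their centre line; the grasp point (between the pads) lies 19 mm behind it; z points along the fingers, y is the direction in which the jaws open and shut (so a half turn about z gives the same grasp; the last joint's range is limited). The gripper opens to 85 mm and grips with 20 to 120 N. Pads are 22 mm wide; open, the fingers measure 114 mm over their backs; the gripper's body (76 mm by 85 mm) begins 54 mm behind the grasp point. The pads swing forward as they close: fully open they stand 13 mm farther back than shut.
Start: joints at [68.182, 24.242, 93.386, -0, 62.372, -1.089], TCP at [0.221, 0.585, 0.231] pointing down, gripper open.
Joint ranges: [-172.04, 172.04], [-51.8, 120.97], [4.93, 147.93], [-75.15, 255.16], [6.16, 154.13], [-145.62, 145.62]. Speed limits (degrees/s): [136.94, 136.94, 172.46, 180, 180, 180].

INTERFACE

Orientations are given as a 3x3 rotation matrix whose columns are the frame's x, y, z axes.
In Python, from cell import bot gives the robot as it stands. The module is installed in compiled form; this text tells all that it offers.
- The arm moves only by the tool carry_out, never from a script. Its argument "rows" is a list of rows, each a list of 3 entries, a list of its own where there are three numbers: the shift along the tool's x, y, z in m, then the turn, a rotation vector about the tool's x, y, z in rad, then the opening in per cent of the stroke, from 0 (shut) to 100 (fully open). In form: [[[tx, ty, tz], [ax, ay, az], fingers], ...]. A call has 1 to 12 rows; each row is the pose to reach, as a shift and turn from the pose commanded when the call began, along the tool's axes at that moment; what a row does not reach only later rows make up. A row lasts 1/12 s, in which the tool goes at most 41.7 mm and 7.16 degrees, less where a joint would pass 70% of its speed; a pose out of reach is approached as far as the arm can. A call with a gripper value outside its range is refused whole. The fingers move at their own pace and stop on an object; the grip force is fixed at half the most. Time passes only in rows, so rows that repeat a pose let the fingers close. It gives the time, the measured TCP pose, the force and the opening at its end, in the units of the state.
- bot.get_state(): the state, without advancing time (a new reading comes with each control period).
- bot.capture(name): name is "scene" or "top"; returns the picture (384x512x3 uint8, red, green, blue); there is no depth.
- bot.calibration(name): a dict with "camera_matrix" (3x3 intrinsics, pixels), "R" (3x3) and "t" (3): a world point X has camera coordinates R X + t. Camera axes: x right, y down, z forward; pixel columns grow to the right and rows downward; lengths in m; the calibration is good to about 2 mm. A picture is of the moment at which its call begins. calibration takes no time and is no camera call.
- bot.job_done(): hands the job in, once; it reports no verdict.
The state is a dict: "t": time; "joint_positions": joint angles; "joint_velocities": joint speeds; "tau": joint torques, N m; "tool_pos": TCP position; "orientation": TCP orientation; "wrist_force": force on the tool from outside, world axes, zero at the start; "moment": the same for the moment, N m; "gripper_width": opening from 0.0 (shut) to 1.0 (fully open).
Only numpy, scipy, OpenCV 4.12 (cv2) and the standard library are available. Lean on these libraries where they do the work, as an engineer would, in place of code of your own. Each camera call takes 0.05 s, during which the arm holds its last target.

## Working session

There is one attempt and no reset: what is moved stays moved. The work goes in short steps, Python scripts to look and compute and a tool call to move; the robot and the scene stay as the last step left them, time stands still between calls to the robot, and variables do not carry over. Pictures are saved under pics/ and viewed, and the job is handed in when it is done.

Besides the shell and the picture viewer there is one more tool, called after "Request:" as name([rows], argument=value, ...), one row to a line, values as JSON. carry_out: Moves the arm, as the interface text tells. Its arguments: {"type":"object","properties":{"rows":{"type":"array","items":{"type":"array"}}},"required":["rows"]}

```bash
mkdir -p pics; python3 - <<'E'
from cell import bot
import cv2,numpy as np
for n in("scene","top"):
    im=bot.capture(n); cv2.imwrite(f"pics/{n}0.png",im[:,:,::-1])
    c=bot.calibration(n); print(n,c)
print(bot.get_state())
E
```

```text
scene {'camera_matrix': array([[413.47787242,   0.        , 258.93442117],
       [  0.        , 413.47787242, 195.12251944],
       [  0.        ,   0.        ,   1.        ]]), 'R': array([[-0.46842968,  0.88349914,  0.00170539],
       [ 0.57121651,  0.30432942, -0.76229607],
       [-0.67400692, -0.35610796, -0.64722623]]), 't': array([ 0.28932954, -0.22972947,  1.3115694 ])}
top {'camera_matrix': array([[491.325348  ,   0.        , 250.68030279],
       [  0.        , 491.325348  , 192.66285257],
       [  0.        ,   0.        ,   1.        ]]), 'R': array([[-0.0025953 , -0.99983805, -0.01780856],
       [-0.99699201,  0.00396657, -0.07740281],
       [ 0.07746092,  0.01755411, -0.99684084]]), 't': array([-0.0323262 ,  0.50873412,  0.97765978])}
{'t': 0.1, 'joint_positions': array([ 6.81828331e+01,  2.42793404e+01,  9.34275614e+01,  5.55748274e-04,
        6.23717598e+01, -1.08876491e+00]), 'joint_velocities': array([ 0.06603118, -0.07824746, -0.06012613, -0.00257761,  0.0353267 ,
       -0.04552827]), 'tau': array([ 1.39707096e-03, -5.58428013e+01, -2.82445264e+01, -6.82881046e-05,
        3.05424983e-03,  1.05267645e-05]), 'tool_pos': array([0.22100278, 0.58409328, 0.2306277 ]), 'orientation': array([[-9.35267092e-01,  3.53942364e-01, -5.18212180e-04],
       [ 3.53942742e-01,  9.35266229e-01, -1.27137472e-03],
       [ 3.46729752e-05, -1.37249238e-03, -9.99999058e-01]]), 'wrist_force': array([ 0.27119269, -0.46626672, -0.18995665]), 'moment': array([ 0.01666327,  0.03540184, -0.01632076]), 'gripper_width': 0.9981091638327533}
```

View pics/scene0.png

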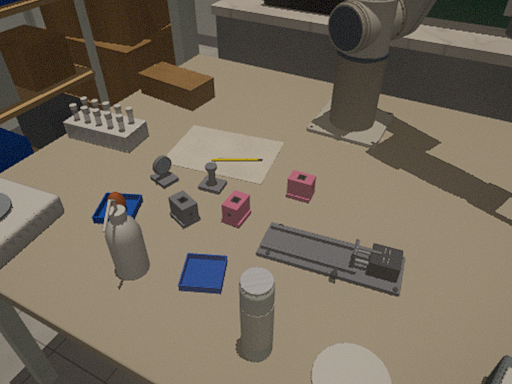

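View pics/top0.png

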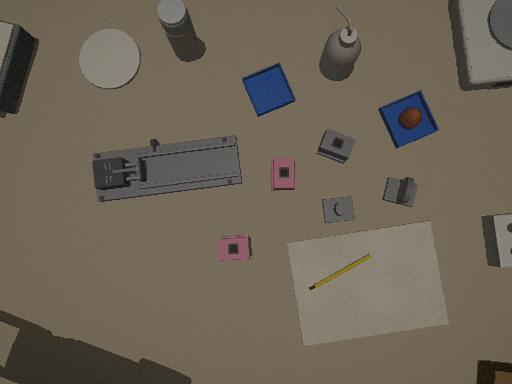

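The scene view shows the grey holder near (184,208), and pink look-alikes at (236,208) and (301,185). In the top view the holder is at (337,145), with the rail at (95–240, 140–200) and the stop to its left. I'll enlarge both.

```bash
python3 - <<'E'
import cv2,numpy as np
im=cv2.imread("pics/top0.png")
def crop(im,x0,y0,w,h,s,n,g=1.6):
    c=cv2.resize(im[y0:y0+h,x0:x0+w],None,fx=s,fy=s,interpolation=cv2.INTER_CUBIC)
    c=np.clip(c.astype(float)*g,0,255).astype(np.uint8)
    for i in range(0,w,10):
        cv2.putText(c,str(x0+i),(i*s,8),0,.3,(0,255,255),1); cv2.line(c,(i*s,10),(i*s,14),(0,255,255),1)
    for i in range(0,h,10):
        cv2.putText(c,str(y0+i),(0,i*s+4),0,.3,(0,255,255),1); cv2.line(c,(20,i*s),(26,i*s),(0,255,255),1)
    cv2.imwrite(n,c)
crop(im,310,120,60,50,12,"pics/h.png",2)
crop(im,88,130,160,76,5,"pics/r.png",2)
crop(cv2.imread("pics/scene0.png"),140,150,130,85,6,"pics/s.png",2)
E
```

```text
(no output)
```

View pics/h.png

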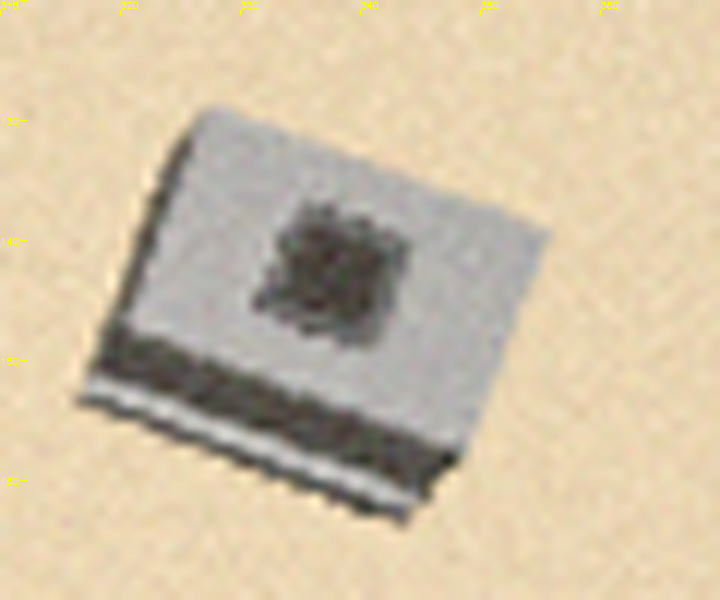

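View pics/r.png

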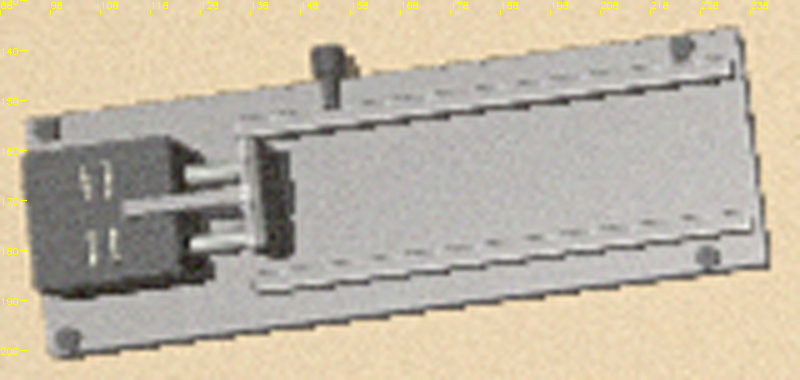

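View pics/s.png

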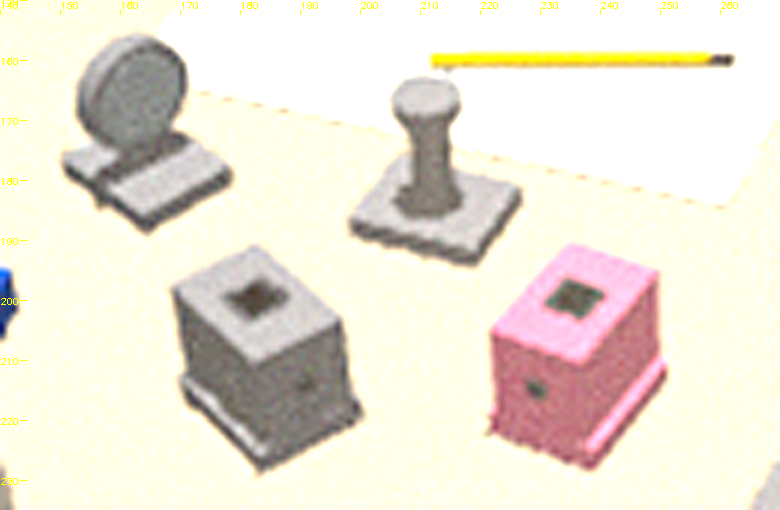

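```bash
cat > H.py <<'E'
import numpy as np, cv2
from scipy.optimize import least_squares
CAL={}
def cal(n):
    from cell import bot
    if n not in CAL: CAL[n]=bot.calibration(n)
    return CAL[n]
def proj(n,X):
    c=cal(n); p=(np.asarray(X)@c["R"].T+c["t"])@c["camera_matrix"].T
    return p[:,:2]/p[:,2:]
def back(n,uv,z):
    c=cal(n); uv=np.atleast_2d(uv).astype(float); d=np.c_[uv,np.ones(len(uv))]@np.linalg.inv(c["camera_matrix"]).T@c["R"]
    o=-c["R"].T@c["t"]; s=(z-o[2])/d[:,2]; return o+s[:,None]*d
def cr(uv,x0,y0,s): return (np.asarray(uv,float)+.5)/s-.5+np.array([x0,y0])
def rz(a): return np.array([[np.cos(a),-np.sin(a),0],[np.sin(a),np.cos(a),0],[0,0,1]])
def fit(obs,x0): # obs list (cam, local pts, uv)
    def f(p): return np.concatenate([(proj(n,np.asarray(L)@rz(p[2]).T+[p[0],p[1],0])-uv).ravel() for n,L,uv in obs])
    r=least_squares(f,x0); return r.x,f(r.x).round(1)
E
python3 - <<'E'
from H import *
h=cr([(210,108),(550,235),(460,455),(125,330)],310,120,12)
P=back("top",h,.056); print(P, [np.linalg.norm(P[i]-P[i-1]) for i in range(4)])
r=cr([(28,118),(740,28),(768,265),(52,357)],88,130,5)
Q=back("top",r,.012); print(Q,[np.linalg.norm(Q[i]-Q[i-1]) for i in range(4)])
d=P[0]-P[1]; a=np.arctan2(-d[0],d[1])  # y axis dir=(-sin,cos)
L=[(.02,.03,.056),(.02,-.03,.056),(-.02,-.03,.056),(-.02,.03,.056)]
x0=[*P[:,:2].mean(0),a]
a1=fit([("top",L,h)],x0)
s=cr([(172,288),(253,247),(342,320),(260,362)],140,150,6)
print("scene pred",proj("scene",np.asarray(L)@rz(a1[0][2]).T+[*a1[0][:2],0]),s)
Rl=[(.05,.15,.012),(.05,-.15,.012),(-.05,-.15,.012),(-.05,.15,.012)]
d=Q[0]-Q[1]; b=fit([("top",Rl,r)],[*Q[:,:2].mean(0),np.arctan2(-d[0],d[1])])
for v in(a1,b): print(v, np.degrees(v[0][2]))
# joint with scene
Ls=np.asarray(L)[[1,2,3,0]]
pr=proj("scene",np.asarray(L)@rz(a1[0][2]).T+[*a1[0][:2],0])
idx=[int(np.argmin(np.linalg.norm(pr-q,axis=1))) for q in s]; print(idx)
v=fit([("top",L,h),("scene",np.asarray(L)[idx],s)],x0); print(v,np.degrees(v[0][2]))
print("rail in scene",proj("scene",np.asarray(Rl)@rz(b[0][2]).T+[*b[0][:2],0]))
E
```

```text
[[ 0.63183324 -0.18536523  0.056     ]
 [ 0.61042279 -0.24055319  0.056     ]
 [ 0.57418853 -0.22522565  0.056     ]
 [ 0.59510881 -0.17095354  0.056     ]] [np.float64(0.039450985153387484), np.float64(0.05919559292583927), np.float64(0.039342790140767844), np.float64(0.058164600078381576)]
[[ 0.59240612  0.29184695  0.012     ]
 [ 0.62831207 -0.00303861  0.012     ]
 [ 0.52995593 -0.01449698  0.012     ]
 [ 0.49328027  0.27971727  0.012     ]] [np.float64(0.09986522435585748), np.float64(0.29706350781728763), np.float64(0.09902133334938266), np.float64(0.29649136359259093)]
scene pred [[181.99873397 209.85200882]
 [167.80822551 196.45198124]
 [182.63082275 189.25632464]
 [197.06963888 202.10442007]] [[168.25       197.58333333]
 [181.75       190.75      ]
 [196.58333333 202.91666667]
 [182.91666667 209.91666667]]
(array([ 0.60289362, -0.2055212 , -0.37475348]), array([-0.2, -0.3,  0.1, -0.1,  0.5,  0.4, -0.3, -0.1])) -21.471792763094548
(array([0.56101097, 0.13852012, 0.12209443]), array([-0.8,  0. ,  0.6, -0.3,  1. ,  0.1, -0.8,  0.1])) 6.995495528903052
[1, 2, 3, 0]
(array([ 0.60349931, -0.20515229, -0.36147665]), array([-0.6, -0.5, -0.1, -0.6,  0.5,  0. , -0.5, -0.1, -0.6, -0.8,  0.7,
       -1.3,  0.5, -0.7, -0.7,  0.1])) -20.711086176726425
rail in scene [[399.08188885 292.70690261]
 [254.70097573 250.97522047]
 [270.5267627  220.58284605]
 [404.58157924 256.06260612]]
```

```bash
cat >> H.py <<'E'
from scipy.spatial.transform import Rotation as Ro
def goal(p,ydeg):
    """world TCP target p, tool y heading ydeg, tool down -> shift, rotvec from the current pose"""
    from cell import bot
    s=bot.get_state(); R=s["orientation"]; a=np.radians(ydeg)
    y=np.array([np.cos(a),np.sin(a),0]); z=np.array([0,0,-1.]); T=np.c_[np.cross(y,z),y,z]
    print("pos",s["tool_pos"].round(4),"yhead %.2f"%np.degrees(np.arctan2(R[1,1],R[0,1])),"t %.2f"%s["t"],"F",s["wrist_force"].round(1),"w %.3f"%s["gripper_width"])
    print("shift",(R.T@(np.array(p)-s["tool_pos"])).round(4),"turn",Ro.from_matrix(R.T@T).as_rotvec().round(4))
E
python3 -c "
from H import *
goal([.603,-.205,.16],-21)"
```

```text
pos [0.221  0.5841 0.2306] yhead 69.27 t 0.10 F [ 0.3 -0.5 -0.2] w 0.998
shift [-0.6366 -0.6027  0.0714] turn [-1.1000e-03  1.1000e-03  1.5755e+00]
```

Request:
carry_out([
  [[-0.637, -0.602, 0.03], [0, 0, 1.575], 100],
  [[-0.637, -0.602, 0.03], [0, 0, 1.575], 100],
  [[-0.637, -0.602, 0.03], [0, 0, 1.575], 100],
  [[-0.637, -0.602, 0.03], [0, 0, 1.575], 100],
  [[-0.637, -0.602, 0.03], [0, 0, 1.575], 100],
  [[-0.637, -0.602, 0.03], [0, 0, 1.575], 100],
  [[-0.637, -0.602, 0.03], [0, 0, 1.575], 100],
  [[-0.637, -0.602, 0.03], [0, 0, 1.575], 100],
  [[-0.637, -0.602, 0.03], [0, 0, 1.575], 100],
  [[-0.637, -0.602, 0.03], [0, 0, 1.575], 100],
  [[-0.637, -0.602, 0.03], [0, 0, 1.575], 100],
  [[-0.637, -0.602, 0.03], [0, 0, 1.575], 100],
])

```text
t: 1.1
tool_pos: [0.4396, 0.133, 0.2141]
orientation: [[0.293, 0.956, -0.0], [0.956, -0.293, 0.0], [0.0, -0.0, -1.0]]
wrist_force: [1.3, 1.6, 0.1]
gripper_width: 1.002
```

```bash
python3 -c "
from H import *
goal([.603,-.205,.16],-21)"
```

```text
pos [0.4396 0.133  0.2141] yhead -17.02 t 1.10 F [1.3 1.6 0.1] w 1.002
shift [-0.2754  0.2551  0.0541] turn [-0.0001  0.      0.0694]
```

Request:
carry_out([
  [[-0.275, 0.255, 0.054], [0, 0, 0.0695], 100],
  [[-0.275, 0.255, 0.054], [0, 0, 0.0695], 100],
  [[-0.275, 0.255, 0.054], [0, 0, 0.0695], 100],
  [[-0.275, 0.255, 0.054], [0, 0, 0.0695], 100],
  [[-0.275, 0.255, 0.054], [0, 0, 0.0695], 100],
  [[-0.275, 0.255, 0.054], [0, 0, 0.0695], 100],
  [[-0.275, 0.255, 0.054], [0, 0, 0.0695], 100],
  [[-0.275, 0.255, 0.054], [0, 0, 0.0695], 100],
  [[-0.275, 0.255, 0.054], [0, 0, 0.0695], 100],
  [[-0.275, 0.255, 0.054], [0, 0, 0.0695], 100],
  [[-0.275, 0.255, 0.054], [0, 0, 0.0695], 100],
  [[-0.275, 0.255, 0.054], [0, 0, 0.0695], 100],
])

```text
t: 2.1
tool_pos: [0.6039, -0.2014, 0.1595]
orientation: [[0.354, 0.935, -0.002], [0.935, -0.354, 0.001], [0.0, -0.002, -1.0]]
wrist_force: [-0.2, 0.5, -0.4]
gripper_width: 0.999
```

```bash
python3 -c "
from H import *
goal([.603,-.205,.021],-21)
from cell import bot
for n in('scene','top'): cv2.imwrite('pics/%s1.png'%n,np.clip(cv2.resize(bot.capture(n),(800,600))[:,:,::-1]*1.5,0,255).astype(np.uint8))"
```

```text
pos [ 0.6039 -0.2014  0.1595] yhead -20.71 t 2.10 F [-0.2  0.5 -0.4] w 0.999
shift [-0.0037  0.0007  0.1385] turn [-0.0019 -0.0002  0.0051]
```

View pics/scene1.png

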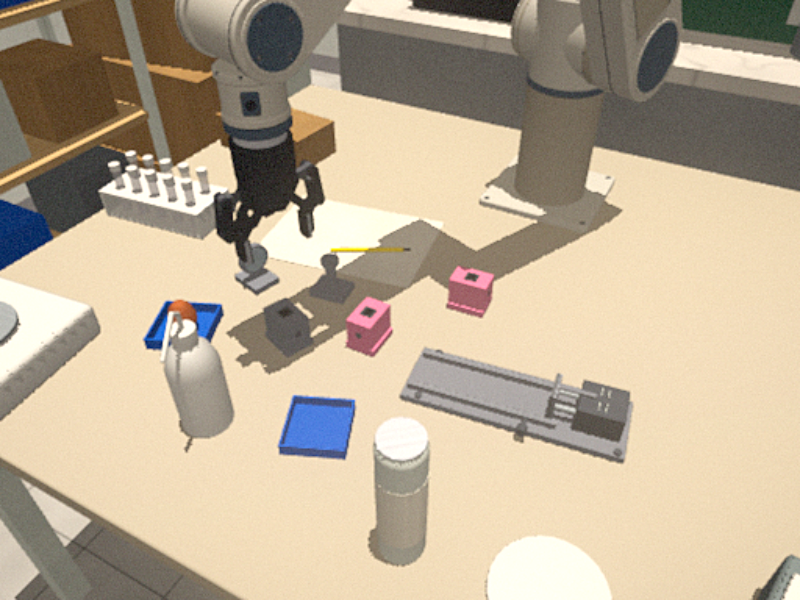

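Request:
carry_out([
  [[-0.001, 0.0, 0.02], [0, 0, 0.005], 100],
  [[-0.002, 0.001, 0.04], [0, 0, 0.005], 100],
  [[-0.003, 0.001, 0.06], [0, 0, 0.005], 100],
  [[-0.003, 0.001, 0.075], [0, 0, 0.005], 100],
  [[-0.003, 0.001, 0.08], [0, 0, 0.005], 100],
  [[-0.003, 0.001, 0.08], [0, 0, 0.005], 100],
])

```text
t: 2.7
tool_pos: [0.6036, -0.2032, 0.0793]
orientation: [[0.356, 0.934, -0.003], [0.934, -0.356, 0.001], [0.0, -0.003, -1.0]]
wrist_force: [-0.9, -0.5, 0.5]
gripper_width: 1.0
```

```bash
python3 -c "
from H import *
goal([.603,-.205,.021],-21)
from cell import bot
for n in('scene','top'):
  im=bot.capture(n); cv2.imwrite('pics/%s2.png'%n,im[:,:,::-1])
  x,y=(140,120) if n=='scene' else (290,100)
  cv2.imwrite('pics/%s2c.png'%n,np.clip(cv2.resize(im[y:y+110,x:x+110],(600,600))[:,:,::-1]*2.,0,255).astype(np.uint8))"
```

```text
pos [ 0.6036 -0.2032  0.0793] yhead -20.85 t 2.70 F [-0.9 -0.5  0.5] w 1.000
shift [-0.0019  0.0003  0.0583] turn [-0.0027 -0.      0.0026]
```

View pics/scene2c.png

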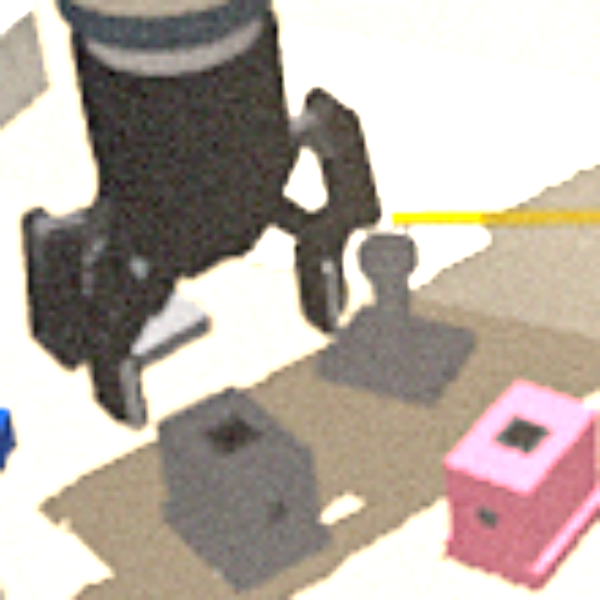

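View pics/top2c.png

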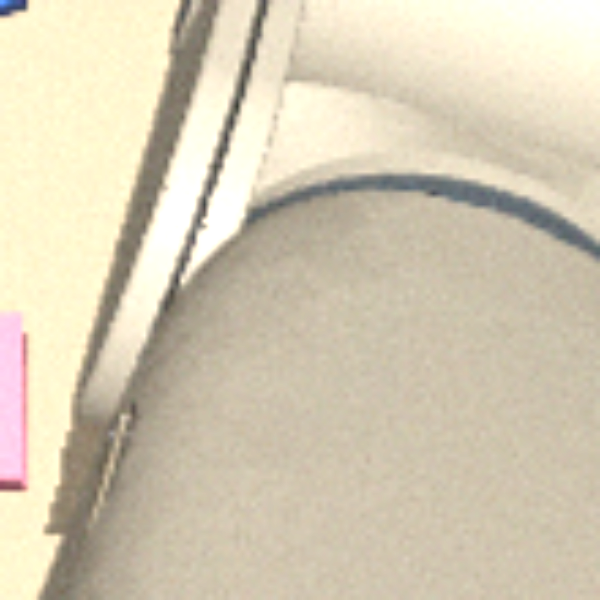

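```bash
python3 -c "
from H import *
a=np.radians(-20.85);u=np.array([np.cos(a),np.sin(a),0])
P=np.array([.6036,-.2032,.0793])
for h in(.0,.013): 
  q=proj('scene',[P+[0,0,h]-.05*u,P+[0,0,h],P+[0,0,h]+.05*u]);print((q-[140,120])*600/110)"
```

```text
[[328.08782172 342.14728449]
 [227.7495311  392.13845748]
 [121.80592745 444.92234472]]
[[325.27843998 317.8305907 ]
 [223.9428171  367.6134579 ]
 [116.89277975 420.20362947]]
```

Request:
carry_out([
  [[-0.001, 0, 0.01], [0, 0, 0.0025], 100],
  [[-0.002, 0, 0.02], [0, 0, 0.0025], 100],
  [[-0.002, 0, 0.03], [0, 0, 0.0025], 100],
  [[-0.002, 0, 0.04], [0, 0, 0.0025], 100],
  [[-0.002, 0, 0.05], [0, 0, 0.0025], 100],
  [[-0.002, 0, 0.055], [0, 0, 0.0025], 100],
  [[-0.002, 0, 0.058], [0, 0, 0.0025], 100],
  [[-0.002, 0, 0.058], [0, 0, 0.0025], 100],
])

```text
t: 3.47
tool_pos: [0.6034, -0.2065, 0.0211]
orientation: [[0.36, 0.933, -0.001], [0.933, -0.36, 0.001], [-0.0, -0.002, -1.0]]
wrist_force: [0.1, 0.0, -0.6]
gripper_width: 0.996
```

Request:
carry_out([
  [[0, 0, 0], [0, 0, 0], 70],
  [[0, 0, 0], [0, 0, 0], 60],
  [[0, 0, 0], [0, 0, 0], 50],
  [[0, 0, 0], [0, 0, 0], 30],
  [[0, 0, 0], [0, 0, 0], 0],
  [[0, 0, 0], [0, 0, 0], 0],
  [[0, 0, 0], [0, 0, 0], 0],
  [[0, 0, 0], [0, 0, 0], 0],
  [[0, 0, 0], [0, 0, 0], 0],
])

```text
t: 4.22
tool_pos: [0.6044, -0.2068, 0.023]
orientation: [[0.36, 0.933, 0.001], [0.933, -0.36, -0.0], [0.0, 0.001, -1.0]]
wrist_force: [-1.2, 0.9, 5.8]
gripper_width: 0.463
```

```bash
python3 -c "
from H import *
goal([.603,-.205,.12],-21)
from cell import bot
for n in('scene',):
  im=bot.capture(n); cv2.imwrite('pics/%s3.png'%n,im[:,:,::-1])
  x,y=(140,120) if n=='scene' else (290,100)
  cv2.imwrite('pics/%s3c.png'%n,np.clip(cv2.resize(im[y:y+110,x:x+110],(600,600))[:,:,::-1]*2.,0,255).astype(np.uint8))"
```

```text
pos [ 0.6044 -0.2068  0.023 ] yhead -21.09 t 4.22 F [-1.2  0.9  5.8] w 0.463
shift [ 0.0012 -0.0018 -0.097 ] turn [ 0.0011 -0.     -0.0015]
```

View pics/scene3c.png

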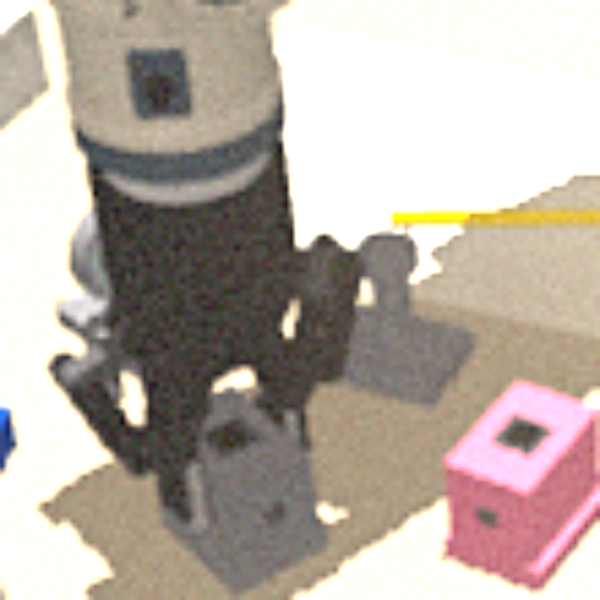

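Request:
carry_out([
  [[0, 0, -0.01], [0, 0, 0], 0],
  [[0, 0, -0.03], [0, 0, 0], 0],
  [[0, 0, -0.06], [0, 0, 0], 0],
  [[0, 0, -0.09], [0, 0, 0], 0],
  [[0, 0, -0.1], [0, 0, 0], 0],
  [[0, 0, -0.1], [0, 0, 0], 0],
])

```text
t: 4.77
tool_pos: [0.6057, -0.2073, 0.1254]
orientation: [[0.36, 0.933, 0.005], [0.933, -0.36, -0.002], [0.0, 0.006, -1.0]]
wrist_force: [1.3, 0.0, -2.4]
gripper_width: 0.455
```

```bash
python3 -c "
from H import *
goal([.5677,.0839,.123],7)"
```

```text
pos [ 0.6057 -0.2073  0.1254] yhead -21.08 t 4.77 F [ 1.3  0.  -2.4] w 0.455
shift [ 0.258  -0.1402  0.0016] turn [ 0.0055  0.0013 -0.4901]
```

Request:
carry_out([
  [[0.02, -0.01, 0], [0, 0, -0.04], 0],
  [[0.05, -0.027, 0], [0.002, 0, -0.1], 0],
  [[0.08, -0.043, 0], [0.002, 0, -0.16], 0],
  [[0.11, -0.06, 0], [0.003, 0, -0.22], 0],
  [[0.14, -0.076, 0], [0.003, 0, -0.28], 0],
  [[0.17, -0.092, 0], [0.004, 0.001, -0.34], 0],
  [[0.2, -0.109, 0], [0.005, 0.001, -0.4], 0],
  [[0.23, -0.125, 0], [0.005, 0.001, -0.45], 0],
  [[0.25, -0.136, 0], [0.0055, 0.001, -0.48], 0],
  [[0.258, -0.14, 0], [0.0055, 0.001, -0.49], 0],
  [[0.258, -0.14, 0.002], [0.0055, 0.001, -0.49], 0],
  [[0.258, -0.14, 0.002], [0.0055, 0.001, -0.49], 0],
])

```text
t: 5.77
tool_pos: [0.5652, 0.0842, 0.1188]
orientation: [[-0.122, 0.992, -0.007], [0.993, 0.122, 0.001], [0.002, -0.007, -1.0]]
wrist_force: [0.5, 0.0, -1.7]
gripper_width: 0.458
```

```bash
python3 -c "
from H import *
goal([.5677,.0839,.06],7)
from cell import bot
for n in('scene','top'):
  im=bot.capture(n); cv2.imwrite('pics/%s4.png'%n,im[:,:,::-1])
  x,y,w,h=(245,170,170,127) if n=='scene' else (85,110,180,120)
  cv2.imwrite('pics/%s4c.png'%n,np.clip(cv2.resize(im[y:y+h,x:x+w],None,fx=4.5,fy=4.5,interpolation=2)[:,:,::-1]*2.,0,255).astype(np.uint8))"
```

```text
pos [0.5652 0.0842 0.1188] yhead 7.02 t 5.77 F [ 0.5  0.  -1.7] w 0.458
shift [-0.0007  0.0028  0.0588] turn [-0.0073 -0.0019  0.0003]
```

View pics/scene4c.png

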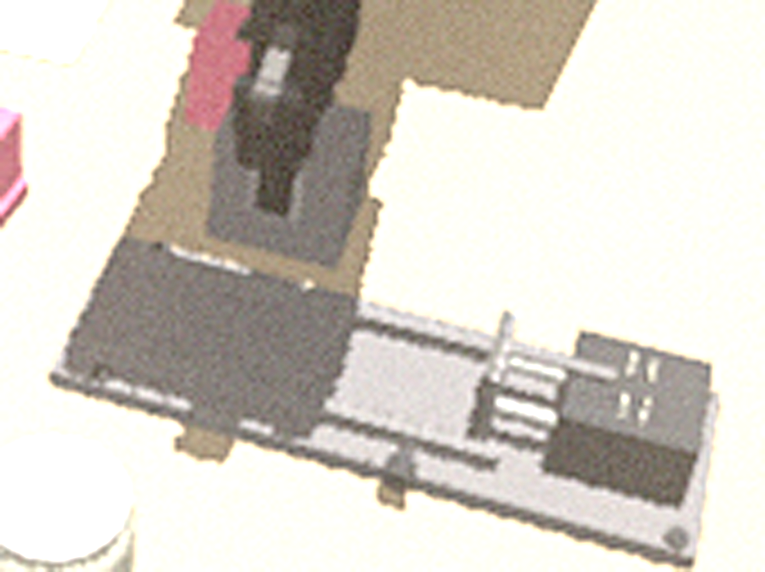

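View pics/top4c.png

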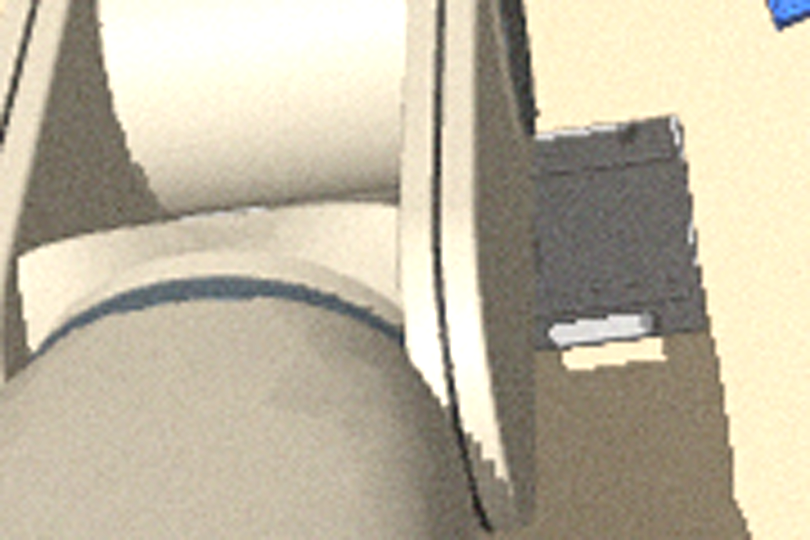

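```bash
python3 - <<'E'
from H import *
r=cr([(28,118),(740,28),(768,265),(52,357)],88,130,5)
Rl=np.array([(.05,.15,.012),(.05,-.15,.012),(-.05,-.15,.012),(-.05,.15,.012)])
s=cr([(692,553),(52,370),(126,240),(718,392)],245,170,4.5)
for o in([("top",Rl,r)],[("scene",Rl,s)],[("top",Rl,r),("scene",Rl,s)]):
    v=fit(o,[.56,.138,.12]); print(v[0].round(4),np.degrees(v[0][2]).round(2),v[1]); 
p=v[0]; print((rz(p[2])@[0,-.055,0]+[p[0],p[1],0]).round(4))
# lock screw etc check
E
```

```text
[0.561  0.1385 0.1221] 7.0 [-0.8  0.   0.6 -0.3  1.   0.1 -0.8  0.1]
[0.562  0.1401 0.1238] 7.09 [ 1.5  0.8 -1.  -0.2 -1.7 -1.8  1.  -0.2]
[0.5613 0.1393 0.1223] 7.01 [-1.2 -0.1  0.2 -0.5  0.6 -0.  -1.1 -0.1  1.1  0.5 -1.2 -0.6 -1.9 -2.2
  0.7 -0.4]
[0.5681 0.0847 0.    ]
```

Request:
carry_out([
  [[-0.001, 0.003, 0.01], [-0.007, -0.002, 0], 0],
  [[-0.001, 0.003, 0.025], [-0.007, -0.002, 0], 0],
  [[-0.001, 0.003, 0.04], [-0.007, -0.002, 0], 0],
  [[-0.001, 0.003, 0.055], [-0.007, -0.002, 0], 0],
  [[-0.001, 0.003, 0.067], [-0.007, -0.002, 0], 0],
  [[-0.001, 0.003, 0.067], [-0.007, -0.002, 0], 0],
  [[-0.001, 0.003, 0.067], [-0.007, -0.002, 0], 0],
])

```text
t: 6.45
tool_pos: [0.5685, 0.083, 0.0526]
orientation: [[-0.12, 0.993, 0.0], [0.993, 0.12, 0.0], [0.0, 0.0, -1.0]]
wrist_force: [-0.7, 0.1, -1.7]
gripper_width: 0.455
```

```bash
python3 -c "
from H import *
goal([.568,.084,.035],7)
from cell import bot
for n in('scene',):
  im=bot.capture(n); cv2.imwrite('pics/%s5.png'%n,im[:,:,::-1])
  x,y,w,h=(245,170,170,127) if n=='scene' else (85,110,180,120)
  cv2.imwrite('pics/%s5c.png'%n,np.clip(cv2.resize(im[y:y+h,x:x+w],None,fx=4.5,fy=4.5,interpolation=2)[:,:,::-1]*2.5,0,255).astype(np.uint8))"
```

```text
pos [0.5685 0.083  0.0526] yhead 6.91 t 6.45 F [-0.7  0.1 -1.7] w 0.455
shift [ 0.001  -0.0004  0.0176] turn [ 0.0004 -0.0002 -0.0015]
```

View pics/scene5c.png

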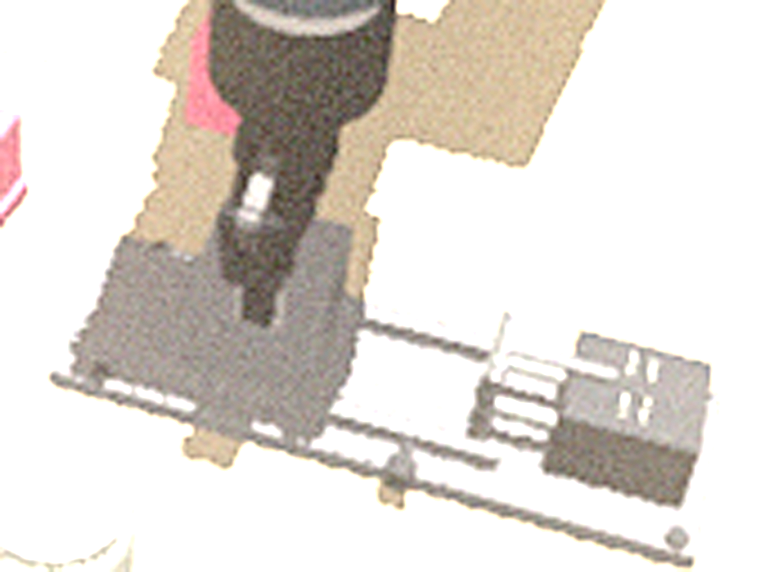

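Request:
carry_out([
  [[0.001, 0, 0.004], [0, 0, 0], 0],
  [[0.001, 0, 0.008], [0, 0, 0], 0],
  [[0.001, 0, 0.012], [0, 0, 0], 0],
  [[0.001, 0, 0.014], [0, 0, 0], 0],
  [[0.001, 0, 0.015], [0, 0, 0], 0],
  [[0.001, 0, 0.015], [0, 0, 0], 0],
])

```text
t: 7.0
tool_pos: [0.5686, 0.085, 0.0379]
orientation: [[-0.122, 0.993, 0.001], [0.993, 0.122, 0.0], [0.0, 0.001, -1.0]]
wrist_force: [0.1, 0.1, -2.5]
gripper_width: 0.457
```

```bash
python3 -c "
from H import *
goal([.568,.084,.035],7)"
```

```text
pos [0.5686 0.085  0.0379] yhead 7.00 t 7.00 F [ 0.1  0.1 -2.5] w 0.457
shift [-0.0009 -0.0007  0.0029] turn [ 0.0015 -0.0003 -0.    ]
```

Request:
carry_out([
  [[0, 0, 0.001], [0, 0, 0], 0],
  [[0, 0, 0.002], [0, 0, 0], 0],
  [[0, 0, 0.002], [0, 0, 0], 0],
  [[0, 0, 0.003], [0, 0, 0], 0],
  [[0, 0, 0.003], [0, 0, 0], 0],
])

```text
t: 7.42
tool_pos: [0.5688, 0.0849, 0.0351]
orientation: [[-0.122, 0.993, 0.002], [0.993, 0.122, 0.001], [0.0, 0.002, -1.0]]
wrist_force: [-0.7, -0.7, -2.5]
gripper_width: 0.461
```

Request:
carry_out([
  [[0, 0, 0.0005], [0, 0, 0], 0],
  [[0, 0, 0.001], [0, 0, 0], 0],
  [[0, 0, 0.001], [0, 0, 0], 0],
  [[0, 0, 0.001], [0, 0, 0], 0],
])

```text
t: 7.75
tool_pos: [0.5688, 0.0849, 0.035]
orientation: [[-0.122, 0.993, 0.002], [0.993, 0.122, 0.001], [0.0, 0.002, -1.0]]
wrist_force: [-2.1, -0.0, 5.8]
gripper_width: 0.458
```

```bash
python3 -c "
from H import *
goal([.568,.084,.035],7)
from cell import bot
for n in('scene',):
  im=bot.capture(n); cv2.imwrite('pics/%s6.png'%n,im[:,:,::-1])
  x,y,w,h=(255,190,90,80)
  cv2.imwrite('pics/%s6c.png'%n,np.clip(cv2.resize(im[y:y+h,x:x+w],None,fx=7,fy=7,interpolation=2)[:,:,::-1]*3.,0,255).astype(np.uint8))"
```

```text
pos [0.5688 0.0849 0.035 ] yhead 6.99 t 7.75 F [-2.1 -0.   5.8] w 0.458
shift [-0.0008 -0.0009 -0.    ] turn [ 0.002  -0.0003 -0.0001]
```

View pics/scene6c.png

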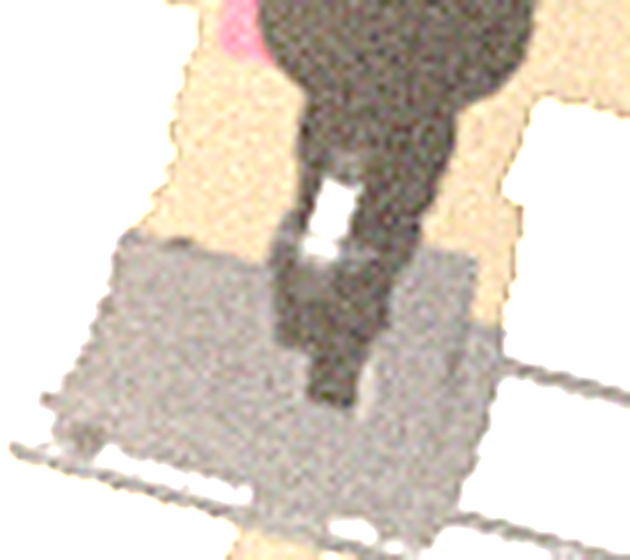

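Request:
carry_out([
  [[0.004, 0, -0.0004], [0, 0, 0], 0],
  [[0.009, 0, -0.0004], [0, 0, 0], 0],
  [[0.015, 0, -0.0004], [0, 0, 0], 0],
  [[0.021, 0, -0.0004], [0, 0, 0], 0],
  [[0.027, 0, -0.0004], [0, 0, 0], 0],
  [[0.033, 0, -0.0004], [0, 0, 0], 0],
  [[0.039, 0, -0.0004], [0, 0, 0], 0],
  [[0.045, 0, -0.0004], [0, 0, 0], 0],
  [[0.051, 0, -0.0004], [0, 0, 0], 0],
  [[0.056, 0, -0.0004], [0, 0, 0], 0],
  [[0.06, 0, -0.0004], [0, 0, 0], 0],
  [[0.06, 0, -0.0004], [0, 0, 0], 0],
])

```text
t: 8.8
tool_pos: [0.5616, 0.1457, 0.0349]
orientation: [[-0.122, 0.992, 0.003], [0.992, 0.122, 0.001], [0.001, 0.003, -1.0]]
wrist_force: [-0.6, -0.9, 5.2]
gripper_width: 0.462
```

```bash
cat >> H.py <<'E'
def rs():
    from cell import bot
    s=bot.get_state(); R=rz(np.radians(7.0)); 
    print("rail tcp",(R.T@(s["tool_pos"]-[.5613,.1392,0])).round(4),"Frail",(R.T@s["wrist_force"]).round(2),"M",(R.T@s["moment"]).round(2),"yh %.2f"%np.degrees(np.arctan2(s["orientation"][1,1],s["orientation"][0,1])),s["orientation"][:,2].round(4),"t %.2f"%s["t"],"w %.3f"%s["gripper_width"])
E
cat > see.py <<'E'
import sys
from H import *
from cell import bot
rs()
im=bot.capture('scene'); k=sys.argv[1]; cv2.imwrite(f'pics/scene{k}.png',im[:,:,::-1])
x,y,w,h=(300,195,110,90)
cv2.imwrite(f'pics/scene{k}c.png',np.clip(cv2.resize(im[y:y+h,x:x+w],None,fx=6.5,fy=6.5,interpolation=2)[:,:,::-1]*2.5,0,255).astype(np.uint8))
E
python3 see.py 7
```

```text
rail tcp [0.0011 0.0064 0.0349] Frail [-0.74 -0.8   5.2 ] M [-0.02  0.18  0.08] yh 7.03 [ 2.6e-03  9.0e-04 -1.0e+00] t 8.80 w 0.462
```

View pics/scene7c.png

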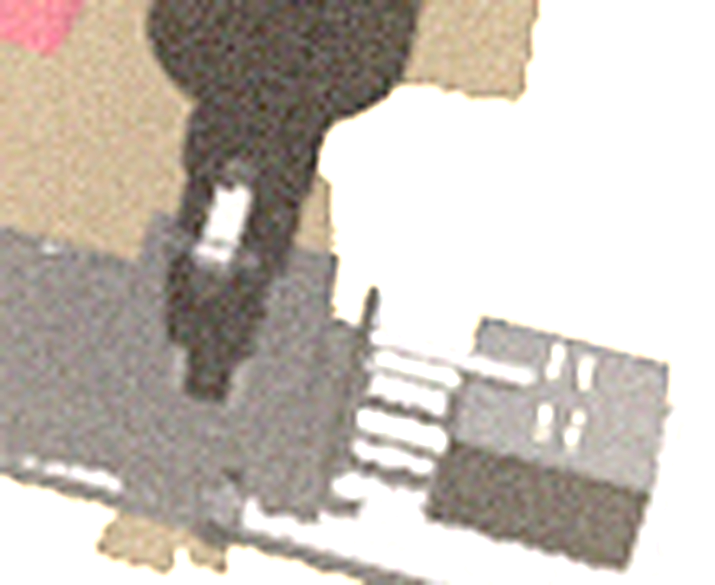

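Request:
carry_out([
  [[0.002, 0, 0], [0, 0, 0], 0],
  [[0.004, 0, 0], [0, 0, 0], 0],
  [[0.006, 0, 0], [0, 0, 0], 0],
  [[0.008, 0, 0], [0, 0, 0], 0],
  [[0.01, 0, 0], [0, 0, 0], 0],
  [[0.012, 0, 0], [0, 0, 0], 0],
  [[0.012, 0, 0], [0, 0, 0], 0],
  [[0.012, 0, 0], [0, 0, 0], 0],
])

```text
t: 9.52
tool_pos: [0.5603, 0.1568, 0.0349]
orientation: [[-0.122, 0.993, 0.003], [0.993, 0.122, 0.0], [0.0, 0.003, -1.0]]
wrist_force: [1.2, -4.8, 5.6]
gripper_width: 0.458
```

```bash
python3 see.py 8
```

```text
rail tcp [0.0011 0.0176 0.0349] Frail [ 0.58 -4.94  5.57] M [-0.73  0.05  0.04] yh 7.01 [ 2.5e-03  5.0e-04 -1.0e+00] t 9.52 w 0.458
```

View pics/scene8c.png

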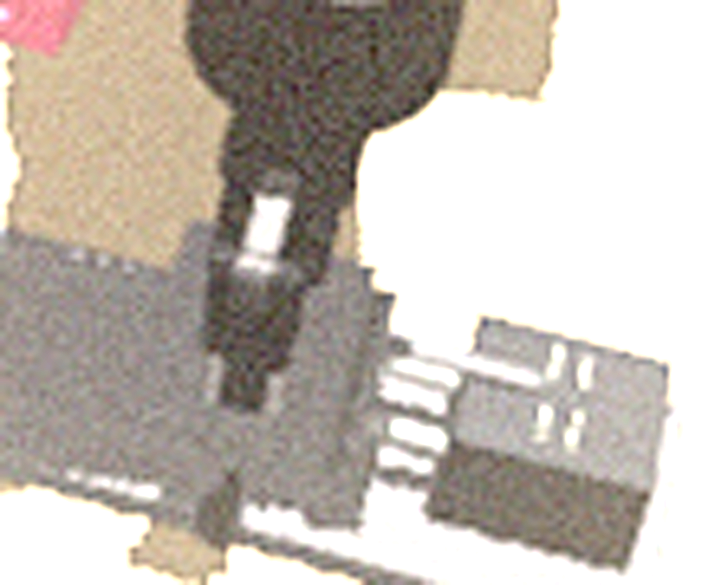

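Request:
carry_out([
  [[0.001, 0, 0], [0, 0, 0], 0],
  [[0.002, 0, 0], [0, 0, 0], 0],
  [[0.003, 0, 0], [0, 0, 0], 0],
  [[0.004, 0, 0], [0, 0, 0], 0],
  [[0.005, 0, 0], [0, 0, 0], 0],
  [[0.006, 0, 0], [0, 0, 0], 0],
  [[0.006, 0, 0], [0, 0, 0], 0],
  [[0.006, 0, 0], [0, 0, 0], 0],
  [[0.006, 0, 0], [0, 0, 0], 0],
])

```text
t: 10.32
tool_pos: [0.5596, 0.1616, 0.035]
orientation: [[-0.122, 0.993, 0.003], [0.993, 0.122, -0.001], [-0.001, 0.002, -1.0]]
wrist_force: [2.3, -12.6, 5.9]
gripper_width: 0.46
```

```bash
python3 see.py 9
```

```text
rail tcp [0.0011 0.0225 0.035 ] Frail [  0.76 -12.82   5.9 ] M [-1.79 -0.02  0.04] yh 7.02 [ 2.5e-03 -8.0e-04 -1.0e+00] t 10.32 w 0.460
```

View pics/scene9c.png

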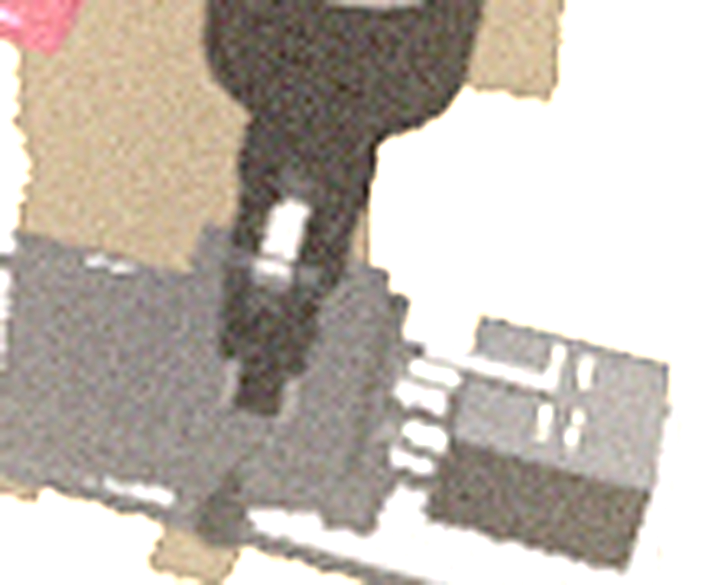

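```bash
python3 - <<'E'
from H import *
rs()
o=[]
for k in (7,8,9):
    im=cv2.imread(f'pics/scene{k}.png')[240:270,364:404]
    o.append(np.clip(cv2.resize(im,None,fx=9,fy=9,interpolation=cv2.INTER_CUBIC).astype(float)*1.7,0,255).astype(np.uint8))
cv2.imwrite('pics/ptr.png',np.hstack(o[::2]))
E
```

```text
rail tcp [0.0011 0.0225 0.035 ] Frail [ -0.18 -10.93   5.93] M [-1.76  0.01  0.01] yh 7.02 [ 2.5e-03 -8.0e-04 -1.0e+00] t 10.37 w 0.459
```

View pics/ptr.png

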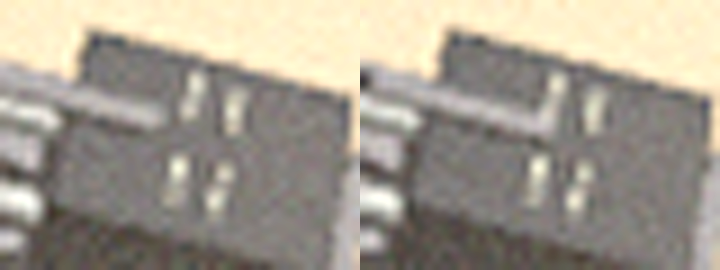

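Request:
carry_out([
  [[0.0005, 0, 0], [0, 0, 0], 0],
  [[0.001, 0, 0], [0, 0, 0], 0],
  [[0.0015, 0, 0], [0, 0, 0], 0],
  [[0.002, 0, 0], [0, 0, 0], 0],
  [[0.002, 0, -0.0002], [0, 0, 0], 0],
  [[0.002, 0, -0.0003], [0, 0, 0], 0],
  [[0.002, 0, -0.0003], [0, 0, 0], 0],
  [[0.002, 0, -0.0003], [0, 0, 0], 0],
])

```text
t: 11.03
tool_pos: [0.5594, 0.1633, 0.035]
orientation: [[-0.122, 0.992, 0.003], [0.992, 0.122, -0.001], [-0.001, 0.002, -1.0]]
wrist_force: [3.9, -13.2, 4.0]
gripper_width: 0.458
```

```bash
cat > ptr.py <<'E'
import sys
from H import *
from cell import bot
k=sys.argv[1]; F=[];A=[]
for i in range(10):
    A.append(bot.capture('scene').astype(float)); s=bot.get_state(); F.append(rz(np.radians(7)).T@s["wrist_force"])
rs(); print("meanF",np.mean(F,0).round(2),np.std(F,0).round(2))
im=np.mean(A,0)[:,:,::-1]; np.save(f'pics/avg{k}.npy',im)
o=[]
for q in (cv2.imread('pics/scene7.png').astype(float),im):
    o.append(np.clip(cv2.resize(q[240:270,364:404],None,fx=10,fy=10,interpolation=cv2.INTER_CUBIC)*1.8,0,255).astype(np.uint8))
cv2.imwrite(f'pics/ptr{k}.png',np.hstack(o))
x,y,w,h=(300,195,110,90)
cv2.imwrite(f'pics/scene{k}c.png',np.clip(cv2.resize(im[y:y+h,x:x+w],None,fx=6.5,fy=6.5,interpolation=cv2.INTER_CUBIC)*2.8,0,255).astype(np.uint8))
E
python3 ptr.py 10
```

```text
rail tcp [0.0011 0.0241 0.035 ] Frail [  3.   -13.83   3.81] M [-2.1  -0.18  0.01] yh 7.02 [ 0.0024 -0.0012 -1.    ] t 11.53 w 0.462
meanF [  2.05 -13.47   3.52] [0.5  0.71 0.77]
```

View pics/ptr10.png

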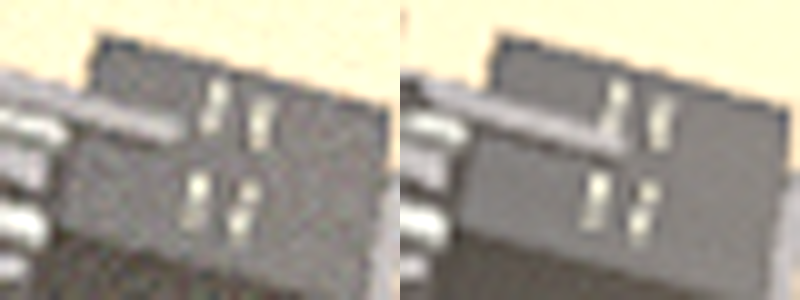

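View pics/scene10c.png

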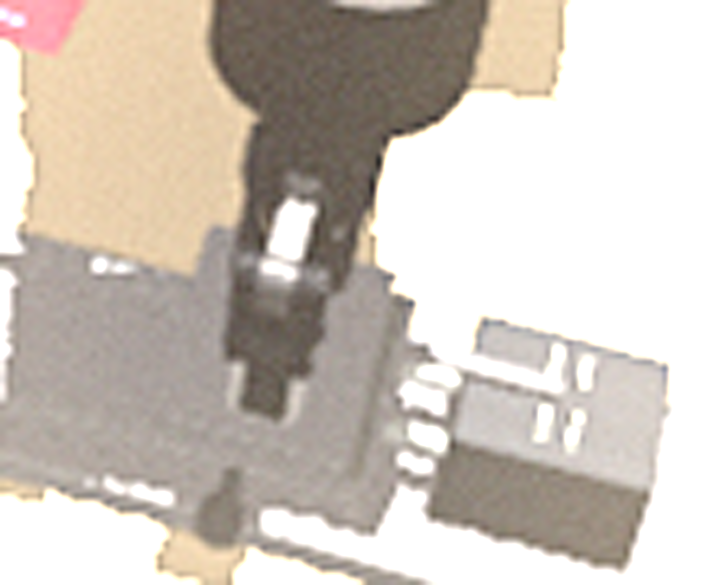

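```bash
python3 - <<'E'
from H import *
im=np.load('pics/avg10.npy'); a=cv2.imread('pics/scene0.png').astype(float)
o=[np.clip(cv2.resize(q[140:240,130:260],None,fx=3,fy=3)*1.8,0,255) for q in(a,im)]
cv2.imwrite('pics/cmp.png',np.hstack(o).astype(np.uint8)); rs()
E
```

```text
rail tcp [0.0011 0.0241 0.035 ] Frail [  3.   -13.83   3.81] M [-2.1  -0.18  0.01] yh 7.02 [ 0.0024 -0.0012 -1.    ] t 11.53 w 0.462
```

View pics/cmp.png

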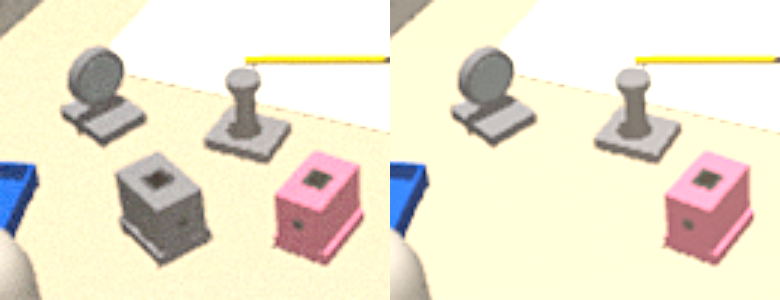

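The lens stand, post stand and pink look-alike are where they started. The pointer tip is about midway between its marks, so I'm handing in.

```bash
python3 -c "
from cell import bot
print(bot.job_done())"
```

```text
the job is handed in; nothing more can be done
None
```

The cell holder is in the channel and the arm is still holding it pressed square against the stop. I handed the job in at about 11.5 s. I gripped the plain grey holder across its 40 mm sides and set it down flat about 70 mm short of the stop. I then slid it along the channel in small steps until it pressed the stop.

**Last checks:**
- **Pointer:** the tip is about midway between the two marks. Its movement in the picture gives about 9 mm of travel, and the arm's position gives about 10 mm. Both are well short of the 22 mm end of travel.
- **Force:** the wrist sensor reads about 13.5 N along the rail, more than the spring's 9–10 N. I put the difference down to friction on the channel floor, because the gripper presses down with about 3.5 N. I did not measure that friction separately.
- **Squareness:** the tool heading is within 0.1° of my rail estimate, and the tilt is about 0.15°.
- **Other stands:** the lens stand, the post stand and the nearer pink look-alike look unmoved in before-and-after pictures.

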